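Draw one bottle from a packed crate and weigh it

ROBOT

A 7-joint arm with a two-finger parallel gripper is mounted at the origin on a cart in front of the work surface, level with it; the furniture and walls round the work are solid. World frame = base frame: x ahead of the robot, y to its left, z up, the work surface at z = 0. Lengths are in m, angles in rad, forces in N, time in s.
With the tool pointing down it reaches from about 0.425 to 0.875 m from the base axis. Payload 4.7 kg.
Tool frame: the origin (TCP) lies at the very end of the fingers, on their centre line; the grasp point (between the pads) lies 19 mm behind it; z points along the fingers, y is the line along which they close (so a half turn about z gives the same grasp; the last joint's range is limited). The gripper opens to 87 mm and grips with 3 to 60 N. Pads are 19 mm wide; open, the fingers measure 117 mm over their backs; the gripper's body (75 mm by 190 mm) begins 51 mm behind the grasp point.
Start: joints at [-1.273, 0.321, -0.07, 1.45, 0.023, 1.371, -0.057], TCP at [0.182, 0.624, 0.223] pointing down, gripper open.
Joint ranges: [-2.86, 2.86], [-0.3, 2.09], [-1.38, 1.24], [0.06, 2.45], [-1.56, 4.7], [0.09, 2.05], [-2.69, 2.69]. Speed limits (rad/s): [2.57, 2.57, 3.14, 3.14, 3.14, 3.14, 3.14].

INTERFACE

Orientations are given as a rotation vector (axis times angle).
In Python, from bench import ctrl, get_image, job gives the robot as it stands.
- The arm moves only by the shell command python3 -m crank 'ROWS' [FORCE]. ROWS is JSON, a list that holds one entry, the list of rows, each a list of 5 numbers: the shift along the tool's x, y, z in mm, then the turn about the tool's z in rad, then the closure, from -1 (fully open) to 1 (shut), so that 0 is half open. A call has 1 to 10 rows; each row shifts and turns the commanded pose from where the row before left it, along the tool's axes as they then stand; what a row does not reach is not made up. A row lasts 1/12 s, in which the tool goes at most 41.7 mm and 7.16 degrees, less where a joint would pass 70% of its speed; a pose out of reach is approached as far as the arm can. A call with a gripper value outside its range is refused whole. The fingers move at their own pace and stop on an object; FORCE is the grip in N (left out, the last holds). Time passes only in rows, so rows that do not move let the fingers close. It gives the time, the measured TCP pose, the force, the opening and the grip force at its end, in the units of the state.
- ctrl.get_state(): the state, without advancing time (a new reading comes with each control period).
- get_image(name): name is "scene" or "top" or "wrist"; returns a dict with "pixels" (420x560x3 uint8, red, green, blue), "fx", "fy", "cx", "cy" (pixels), "T" (4x4, takes a point from camera to world coordinates); the wrist camera has in their place "T_tool_cam" (4x4, takes a point from camera to tool coordinates, whose origin is the TCP and whose axes are the flange's). Camera axes: x right, y down, z forward; pixel columns grow to the right and rows downward; lengths in m; the calibration is good to about 2 mm. A picture is of the moment at which its call begins: read the wrist's pose just before it. There is no depth.
- job.close_job(): hands the job in; it is judged then, once.
The state is a dict: "time": time; "joint_positions": joint angles; "qd": joint speeds; "joint_torque": joint torques, N m; "position": TCP position; "tool_rot": TCP orientation; "ft_force": force on the tool from outside, world axes, zero at the start; "torque": the same for the moment, N m; "grip_width": opening from 0.0 (shut) to 1.0 (fully open); "grip_force": force on a finger pad.
Only numpy, scipy, OpenCV 4.12 (cv2) and the standard library are available. Lean on these libraries where they do the work, as an engineer would, in place of code of your own. Each camera call takes 0.05 s, during which the arm holds its last target. There are 200 camera calls.

TASK

One of the nine bottles packed tightly in the crate has a narrow stopper instead of a wide screw cap. Draw it straight up out of the crate without disturbing its neighbours, set it down gently (do not drop it) and upright in the middle of the balance's pan, and let go. Only when it stands there by itself, press the balance's key right down and let it spring back; leave everything else where it is.

Things in the scene. Friction and masses are not known exactly. Their poses are not given: they have to be found in the camera images.
- sample_bottle: Bottle to weigh, about 0.15 kg: round, white, 52 mm in diameter, 155 high. Body straight up to 104 mm, shoulder narrowing to a 23 mm neck at 118, then a tall narrow grey stopper, 22 in diameter, 124 to 155 mm above the foot (grip it here; it is fixed on). Origin: centre of the underside, z up. It stands in the middle of the crate, or of its front, far or right side, not in a corner.
- crate: Open grey crate, fixed: 168 mm square (174 over the rim), 80 high, walls and floor 5 thick. Nine bottles stand on its floor 3 by 3, 52.5 mm apart along its x and y, practically touching each other and the walls. Origin: centre of the underside, x and y along the walls. From the stopper's axis to the next cap's edge: 58 mm along the crate's diagonals, 36 mm along the rows.
- balance: White bench balance, does not move: 210 mm deep (its x) and 130 wide (its y). Low front part 34 mm high with a small green display and the key, towards the robot (-x); rear part 48 high carrying the pan. Origin: centre of the underside.
- microscope: Large microscope, fixed, between the crate and the balance; an obstacle to go round. Origin: under its middle, x away from the robot. It spans y -0.10 to 0.10 m and is 0.42 m high; its foot begins at x = -0.16 and its two eyepieces overhang the front to x = -0.245 at heights from 0.34 to 0.42 m, y -0.055 to 0.055. Carry things past in front, close to the robot; keep the forearm clear of it too.
- pan_center (a point): Centre of the upper face of the balance's round flat steel pan, 120 mm in diameter, 58 mm above the worktop (fixed, does not sink).
- balance_key_top (a point): Centre of the top of the balance's round grey push key (30 mm in diameter, on the front part, left of the display as the robot sees it); 117 mm from the pan's centre. It is pressed straight down.
- balance_key (a joint): Travel of the key in m: 0 released, 0.006 fully pressed (5 N there); it springs back when let go. It counts as pressed from 0.0045.
- bottle_1: Neighbour bottle in the crate: same white body as the one to weigh, but with a wide grey screw cap, 32 mm in diameter, from 122 to 146 mm above the foot. Origin: centre of the underside.
- bottle_2: Neighbour bottle in the crate: same white body as the one to weigh, but with a wide grey screw cap, 32 mm in diameter, from 122 to 146 mm above the foot. Origin: centre of the underside.
- bottle_3: Neighbour bottle in the crate: same white body as the one to weigh, but with a wide grey screw cap, 32 mm in diameter, from 122 to 146 mm above the foot. Origin: centre of the underside.
- bottle_4: Neighbour bottle in the crate: same white body as the one to weigh, but with a wide grey screw cap, 32 mm in diameter, from 122 to 146 mm above the foot. Origin: centre of the underside.
- bottle_5: Neighbour bottle in the crate: same white body as the one to weigh, but with a wide grey screw cap, 32 mm in diameter, from 122 to 146 mm above the foot. Origin: centre of the underside.
- bottle_6: Neighbour bottle in the crate: same white body as the one to weigh, but with a wide grey screw cap, 32 mm in diameter, from 122 to 146 mm above the foot. Origin: centre of the underside.
- bottle_7: Neighbour bottle in the crate: same white body as the one to weigh, but with a wide grey screw cap, 32 mm in diameter, from 122 to 146 mm above the foot. Origin: centre of the underside.
- bottle_8: Neighbour bottle in the crate: same white body as the one to weigh, but with a wide grey screw cap, 32 mm in diameter, from 122 to 146 mm above the foot. Origin: centre of the underside.
- petri_dish: Bystander on the worktop: clear petri dish, 62 mm across, 15 high. Origin: centre of the underside.
- vial: Bystander on the worktop: screw-cap glass vial, 23 mm across, 58 high. Origin: centre of the underside.
- dropper: Bystander on the worktop: small oil dropper bottle, 27 mm across, 80 high. Origin: centre of the underside.
Mind the look-alikes: they are no part of the job. Leave any black look-alike of the sample_bottle alone.

How it is judged:
By the outcome, as a careful person would: the job done as asked, in the order asked, and still so for the second after the job is handed in, with the robot touching nothing.
It also fails if it takes over 64 s, if anything falls off the work surface, if the arm or the gripper's body presses on something with over 40 N, if the wrist force passes 120 N, or if a joint passes its speed limit or range.

## Working session

There is one attempt and no reset: what is moved stays moved. The work goes in short steps, Python scripts to look and compute and a shell command to move; the robot and the scene stay as the last step left them, time stands still between calls to the robot, and variables do not carry over. Pictures are saved under pics/ and viewed, at most 10 in all, crops included, and the job is handed in when it is done.

```bash
mkdir -p pics; ls
python3 - <<'E'
from bench import ctrl,get_image
import cv2,numpy as np,pickle
s=ctrl.get_state();print({k:np.round(v,3) for k,v in s.items()})
d={}
for n in("scene","top"):
    i=get_image(n);d[n]=i;cv2.imwrite(f"pics/{n}0.png",i["pixels"][:,:,::-1]);print(n,i["fx"],i["fy"],i["cx"],i["cy"],np.round(i["T"],4).tolist())
pickle.dump(d,open("im.pkl","wb"))
E
```

```text
pics
{'time': np.float64(0.0), 'joint_positions': array([-1.273,  0.322, -0.07 ,  1.452,  0.023,  1.371, -0.057]), 'qd': array([-0.002,  0.   , -0.001, -0.001,  0.   , -0.001, -0.001]), 'joint_torque': array([-0.0000e+00, -4.9131e+01, -4.0400e-01, -3.1251e+01, -6.4000e-02,
        4.4000e-02,  0.0000e+00]), 'position': array([0.182, 0.623, 0.221]), 'tool_rot': array([-4.44e-01, -3.11e+00,  3.00e-03]), 'ft_force': array([-0.437, -0.135, -0.153]), 'torque': array([0.027, 0.036, 0.073]), 'grip_force': np.float64(0.0), 'grip_width': np.float64(1.002)}
scene 465.0484968515303 465.0484968515303 279.713418693083 208.1120821892812 [[0.908, -0.2372, 0.3453, 0.1431], [-0.4184, -0.5516, 0.7216, -0.7474], [0.0193, -0.7997, -0.6001, 0.7693], [0.0, 0.0, 0.0, 1.0]]
top 382.5785668542868 382.5785668542868 279.3310000458656 204.65487452719373 [[0.2305, -0.9436, 0.2376, 0.3044], [-0.9731, -0.2226, 0.0599, 0.0098], [-0.0036, -0.245, -0.9695, 0.9433], [0.0, 0.0, 0.0, 1.0]]
```

View pics/scene0.png

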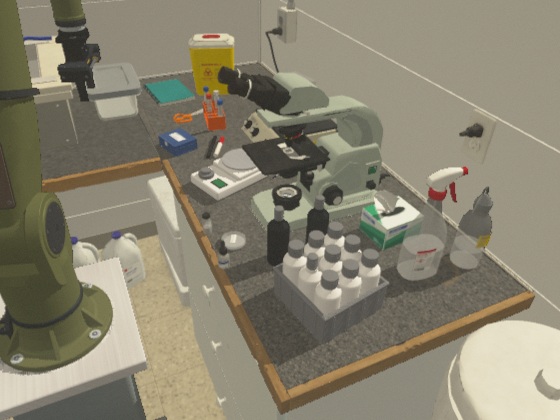

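View pics/top0.png

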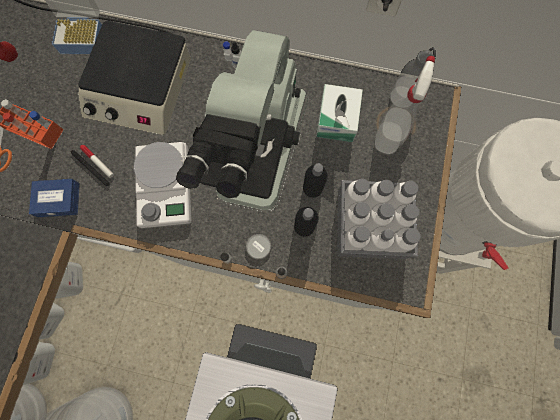

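The scene view shows the crate around (330,280) with a narrower top near (312,262). In the top view the crate is at (380,217), the pan at (160,164), the key at (151,212), and two black look-alikes at (316,178) and (307,221). I'll zoom in on the crate and the balance.

```bash
cat > h.py <<'E'
import numpy as np
def ray(im,u,v):
    d=np.array([(u-im["cx"])/im["fx"],(v-im["cy"])/im["fy"],1.]);T=im["T"]
    return T[:3,3],T[:3,:3]@d
def onz(im,u,v,z):
    o,d=ray(im,u,v);return o+d*(z-o[2])/d[2]
def proj(im,p):
    T=im["T"];c=T[:3,:3].T@(np.array(p)-T[:3,3]);return im["fx"]*c[0]/c[2]+im["cx"],im["fy"]*c[1]/c[2]+im["cy"]
def tri(rs):
    A=np.zeros((3,3));b=np.zeros(3)
    for o,d in rs:
        d=d/np.linalg.norm(d);P=np.eye(3)-np.outer(d,d);A+=P;b+=P@o
    p=np.linalg.solve(A,b);return p,[np.linalg.norm((np.eye(3)-np.outer(d,d)/(d@d))@(p-o)) for o,d in rs]
E
python3 - <<'E'
import pickle,cv2,numpy as np
d=pickle.load(open("im.pkl","rb"))
def c(n,u,v,w,h,k):return cv2.resize(d[n]["pixels"][v:v+h,u:u+w,::-1],None,fx=k,fy=k,interpolation=cv2.INTER_CUBIC)
a=c("top",335,170,90,90,4.4);b=c("scene",265,215,130,115,3.1)
a2=c("top",125,130,90,100,4.4)[:396];
H=max(a.shape[0],b.shape[0])
z=lambda x:cv2.copyMakeBorder(x,0,H-x.shape[0],0,0,0) if 0 else cv2.copyMakeBorder(x,0,H-x.shape[0],0,0,cv2.BORDER_CONSTANT)
o=np.hstack([z(a),z(b)]);print(o.shape,a.shape);cv2.imwrite("pics/c1.png",o)
cv2.imwrite("pics/c2.png",np.hstack([a2,cv2.resize(c("scene",185,140,90,60,1),None,fx=4.4,fy=4.4)[:396,:400] if 0 else cv2.copyMakeBorder(c("scene",185,140,90,60,4.4),0,132,0,0,cv2.BORDER_CONSTANT)]))
E
```

```text
(396, 799, 3) (396, 396, 3)
```

View pics/c1.png

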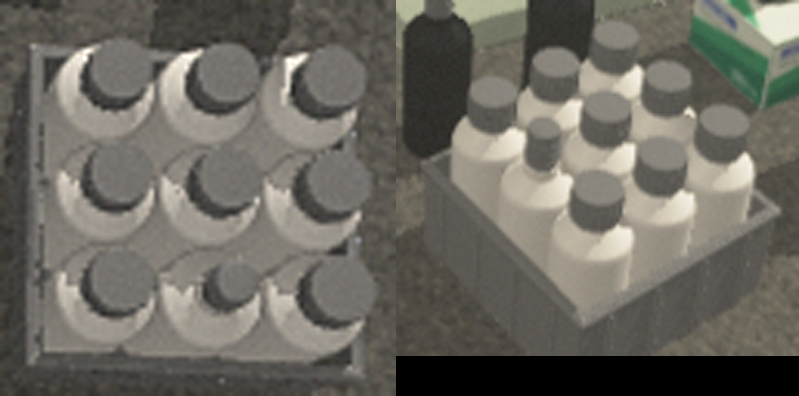

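View pics/c2.png

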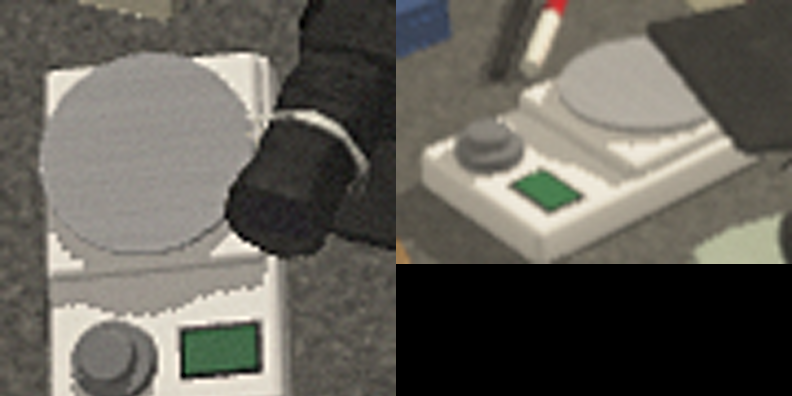

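Run:
```python
import pickle,cv2,numpy as np
from h import *
d=pickle.load(open("im.pkl","rb"));t,s=d["top"],d["scene"]
px=lambda u,v,u0,v0,k:((u+.5)/k-.5+u0,(v+.5)/k-.5+v0)
r=np.round
c=[px(u,v,335,170,4.4) for u,v in [(120,70),(228,72),(333,77),(121,177),(229,178),(334,183),(120,282),(231,281),(337,290)]]
P=[onz(t,*q,.160 if i==7 else .151) for i,q in enumerate(c)]
print("caps",r(P,4).tolist())
# grid fit (skip none)
ij=np.array([[1-i//3,1-i%3] for i in range(9)])*.0525 # x up, y left
P2=np.array(P)[:,:2];m=P2.mean(0);H=ij.T@(P2-m);th=np.arctan2(H[0,1]-H[1,0],H[0,0]+H[1,1]);R=np.array([[np.cos(th),-np.sin(th)],[np.sin(th),np.cos(th)]])
print("crate c",r(m,4),"th",th,"res",r((P2-m-ij@R.T)*1e3,1).tolist()); print("stopper by grid",m+R@np.array([-.0525,0]))
st=c[7];ss=px(146,127,265,215,3.1)
print("stop tri",tri([ray(t,*st),ray(s,*ss)]),"scene@.16",onz(s,*ss,.16))
cs=[(94,87),(158,60),(218,34),(146,127),(210,105),(270,75),(202,185),(265,150),(326,118)]
print("scene caps",r([onz(s,*px(u,v,265,215,3.1),.151) for u,v in cs],4).tolist())
# pan edge
e=cv2.fitEllipse(np.array([px(u,v,125,130,4.4) for u,v in [(148,53),(190,62),(225,90),(246,125),(41,160),(55,110),(90,68),(60,208),(100,243),(150,254),(195,243),(225,215)]],np.float32))
print("pan",e,onz(t,*e[0],.058), onz(t,158.6,165,.058))
E=[onz(t,*px(u,v,125,130,4.4),.058)[:2] for u,v in [(148,53),(190,62),(225,90),(246,125),(41,160),(55,110),(90,68),(60,208),(100,243),(150,254),(195,243)]]
print(cv2.minEnclosingCircle(np.array(E,np.float32)))
kt=px(104,352,125,130,4.4);ks=px(93,132,185,140,4.4)
print("key",tri([ray(t,*kt),ray(s,*ks)]),onz(t,*kt,.045),onz(s,*ks,.045))
print("bal edges",[onz(t,*px(u,v,125,130,4.4),.034)[:2].round(4) for u,v in [(50,300),(52,390),(288,390),(180,325),(260,320)]])
print("blk",[onz(t,*q,.155).round(3) for q in[(319,165),(309,211)]])
```

```text
caps [[0.5811, -0.1051, 0.151], [0.5922, -0.1569, 0.151], [0.6015, -0.2074, 0.151], [0.528, -0.1153, 0.151], [0.5395, -0.1661, 0.151], [0.5486, -0.2158, 0.151], [0.4772, -0.124, 0.151], [0.4877, -0.1732, 0.16], [0.4971, -0.2249, 0.151]]
crate c [ 0.5392 -0.1654] th 0.18244070308023616 res [[-0.2, -0.9], [1.4, -1.0], [1.1, 0.1], [-1.7, -1.5], [0.2, -0.7], [-0.1, 1.2], [-0.8, -0.7], [0.1, 1.8], [0.0, 1.6]]
stopper by grid [ 0.48759892 -0.17492055]
stop tri (array([ 0.48865271, -0.17404879,  0.15625558]), [np.float64(2.8413434775529856e-05), np.float64(2.8413434775575104e-05)]) scene@.16 [ 0.48657241 -0.17755075  0.16      ]
scene caps [[0.4785, -0.1218, 0.151], [0.5297, -0.1143, 0.151], [0.5805, -0.1063, 0.151], [0.4916, -0.1691, 0.151], [0.5392, -0.1672, 0.151], [0.5904, -0.1573, 0.151], [0.4986, -0.228, 0.151], [0.5496, -0.2172, 0.151], [0.601, -0.2076, 0.151]]
pan ((157.7552032470703, 164.4595489501953), (45.70411682128906, 46.885948181152344), 85.72721099853516) [0.55191394 0.37846228 0.058     ] [0.55104733 0.37601125 0.058     ]
((0.5508403778076172, 0.3804793357849121), 0.06168094277381897)
key (array([0.43860648, 0.36868459, 0.0505345 ]), [np.float64(0.0003767183182571448), np.float64(0.0003767183182571309)]) [0.43981084 0.37083471 0.045     ] [0.44050341 0.3773274  0.045     ]
bal edges [array([0.4631, 0.4141]), array([0.4143, 0.3965]), array([0.4443, 0.2694]), array([0.466 , 0.3387]), array([0.479 , 0.2961])]
blk [array([ 0.604, -0.005,  0.155]), array([ 0.499, -0.006,  0.155])]
```

Run:
```python
import pickle,numpy as np
from h import *
d=pickle.load(open("im.pkl","rb"));t,s=d["top"],d["scene"]
r=lambda a:np.round(a,3)
print("eyep front",[r(onz(t,*q,.38)) for q in[(190,178),(231,188),(178,172),(243,192)]])
print("eyep scene",[r(onz(s,*q,.38)) for q in[(225,77),(240,85),(228,100),(237,100)]])
print("foot",[r(onz(t,*q,.0)) for q in[(222,196),(275,209),(307,90)]],[r(onz(s,*q,.0)) for q in[(262,226)]])
print("stage",[r(onz(t,*q,.2)) for q in[(180,190),(265,200)]])
# edge of bench
print("edge",[r(onz(t,*q,0)) for q in[(75,228),(250,272),(425,308)]])
```

```text
eyep front [array([0.452, 0.189, 0.38 ]), array([0.451, 0.123, 0.38 ]), array([0.457, 0.21 , 0.38 ]), array([0.449, 0.103, 0.38 ])]
eyep scene [array([0.458, 0.209, 0.38 ]), array([0.473, 0.154, 0.38 ]), array([0.423, 0.091, 0.38 ]), array([0.44 , 0.084, 0.38 ])]
foot [array([0.524, 0.216, 0.   ]), array([0.522, 0.076, 0.   ]), array([0.87 , 0.069, 0.   ])] [array([0.51 , 0.125, 0.   ])]
stage [array([0.47 , 0.259, 0.2  ]), array([0.489, 0.086, 0.2  ])]
edge [array([0.359, 0.553, 0.   ]), array([0.355, 0.099, 0.   ]), array([ 0.369, -0.327,  0.   ])]
```

```bash
cat > st.py <<'E'
from bench import ctrl
import numpy as np,sys
from scipy.spatial.transform import Rotation as R
s=ctrl.get_state();p=s["position"];M=R.from_rotvec(s["tool_rot"]).as_matrix()
print("t",round(s["time"],2),"p",np.round(p,4),"r",round(np.hypot(*p[:2]),3),"yang",round(np.degrees(np.arctan2(M[1,1],M[0,1])),1),"z",np.round(M[:,2],3),"q",np.round(s["joint_positions"],3),"F",np.round(s["ft_force"],1),"w",round(s["grip_width"],3),"g",round(s["grip_force"],1))
for a in sys.argv[1:]:
    x=[float(v) for v in a.split(",")]
    d=M.T@(np.array(x[:3])-p)*1e3
    print(a,"tool mm",np.round(d,1),"n",np.ceil(np.linalg.norm(d)/28), "" if len(x)<4 else "turn %.3f"%(-((np.radians(x[3])-np.arctan2(M[1,1],M[0,1])+np.pi/2)%np.pi-np.pi/2)))
E
python3 -m crank '[[[0,-21,-17,0,0.5],[0,-21,-17,0,0.5],[0,-21,-17,0,0.5],[0,-21,-17,0,0.5],[0,-21,-17,0,0.5],[0,-21,-17,0,0.5],[0,-21,-17,0,0.5],[0,-21,-17,0,0.5],[0,-21,-17,0,0.5],[0,-21,-17,0,0.5]]]' 20
python3 st.py 0.30,0.29,0.39 0.38,0.155,0.39
```

```text
time: 0.93
position: [0.1229, 0.4211, 0.393]
tool_rot: [0.444, 3.11, -0.001]
ft_force: [-0.9, 0.2, 1.5]
grip_width: 0.331
grip_force: 0.0
t 0.93 p [0.1229 0.4211 0.393 ] r 0.439 yang 73.7 z [-0.    -0.001 -1.   ] q [-1.255 -0.153 -0.079  1.626 -0.012  1.668 -0.047] F [-0.9  0.2  1.5] w 0.331 g 0.0
0.30,0.29,0.39 tool mm [-206.7  -76.3    3. ] n 8.0 
0.38,0.155,0.39 tool mm [-321.3 -183.5    3.1] n 14.0
```

```bash
python3 -m crank '[[[-25,-9,0,0,0.5],[-25,-9,0,0,0.5],[-25,-9,0,0,0.5],[-25,-9,0,0,0.5],[-25,-9,0,0,0.5],[-25,-9,0,0,0.5],[-25,-9,0,0,0.5],[-25,-9,0,0,0.5]]]' >/dev/null
python3 st.py 0.382,0.175,0.39 0.385,0.155,0.39 0.42,0,0.39
```

```text
t 1.6 p [0.2959 0.2962 0.3923] r 0.419 yang 73.7 z [-0. -0. -1.] q [-1.093 -0.213  0.197  1.673  0.042  1.678  0.392] F [0.5 0.5 0.7] w 0.247 g 0.0
0.382,0.175,0.39 tool mm [-116.6  -92.2    2.3] n 6.0 
0.385,0.155,0.39 tool mm [-125.1 -110.6    2.3] n 6.0 
0.42,0,0.39 tool mm [-202.1 -249.6    2.3] n 12.0
```

```bash
python3 -m crank '[[[-20,-17,0,0,0.5],[-20,-17,0,0,0.5],[-20,-17,0,0,0.5],[-20,-17,0,0,0.5],[-20,-17,0,0,0.5],[-20,-17,0,0,0.5]]]' >/dev/null
python3 st.py 0.402,0.08,0.39 0.415,0,0.39
```

```text
t 2.1 p [0.3821 0.1644 0.3923] r 0.416 yang 73.7 z [-0.  0. -1.] q [-0.977 -0.248  0.401  1.684  0.096  1.686  0.711] F [0.6 0.7 0.7] w 0.25 g 0.0
0.402,0.08,0.39 tool mm [-42.8 -75.5   2.3] n 4.0 
0.415,0,0.39 tool mm [ -77.6 -148.6    2.3] n 6.0
```

```bash
python3 -m crank '[[[-12,-21,0,0,0.5],[-12,-21,0,0,0.5],[-12,-21,0,0,0.5],[-13,-24,0,0,0.5],[-14,-30,0,0,0.5],[-15,-32,0,0,0.5]]]' >/dev/null
python3 st.py 0.425,-0.12,0.34,-34.5
```

```text
t 2.6 p [4.147e-01 1.000e-04 3.922e-01] r 0.415 yang 73.9 z [-0.  0. -1.] q [-0.758 -0.284  0.536  1.691  0.144  1.696  1.067] F [-0.1  1.  -0.8] w 0.249 g 0.0
0.425,-0.12,0.34,-34.5 tool mm [ -43.4 -112.5   52.2] n 5.0 turn -1.251
```

```bash
python3 -m crank '[[[-9,-22,8,0,0.2],[-9,-22,8,0,0.2],[-9,-22,8,0,0.2],[-9,-22,8,0,0.1],[-9,-22,8,0,0]]]' >/dev/null
python3 -m crank '[[[0,0,0,0.12,0],[0,0,0,0.12,0],[0,0,0,0.12,0],[0,0,0,0.12,0],[0,0,0,0.12,0],[0,0,0,0.12,0],[0,0,0,0.12,0],[0,0,0,0.12,0]]]' >/dev/null
python3 -m crank '[[[0,0,0,0.12,0],[0,0,0,0.12,0],[0,0,0,0.12,0],[0,0,0,0.12,0],[0,0,0,0.12,0],[0,0,0,0.12,0],[0,0,0,0.12,0],[0,0,0,0.1,0],[0,0,0,0,0]]]' >/dev/null
python3 st.py 0.4876,-0.1745,0.33,-34.5
```

```text
t 4.43 p [ 0.427  -0.1174  0.3522] r 0.443 yang -35.3 z [-0.001  0.    -1.   ] q [-0.394 -0.204  0.509  1.721  0.099  1.599 -0.507] F [ 0.9 -0.  -0.5] w 0.497 g 0.0
0.4876,-0.1745,0.33,-34.5 tool mm [-11.7  82.5  22.2] n 4.0 turn -0.014
```

```bash
python3 -m crank '[[[-3,20,15,0,0],[-3,20,15,0,0],[-3,21,15,0,0],[-3,21,15,0,0],[0,0,12,-0.01,0],[0,0,0,0,0]]]' >/dev/null
python3 st.py 0.4876,-0.1745,0.129,-34.5
python3 - <<'E'
from bench import ctrl,get_image
import cv2,pickle
s=ctrl.get_state();i=get_image("wrist");i["s"]=s;pickle.dump(i,open("w1.pkl","wb"))
cv2.imwrite("pics/w1.png",i["pixels"][:,:,::-1]);print(i["T_tool_cam"].round(3).tolist())
E
```

```text
t 4.93 p [ 0.4859 -0.1744  0.2775] r 0.516 yang -34.5 z [-0.006 -0.    -1.   ] q [-3.460e-01  1.000e-03  6.440e-01  1.709e+00  1.000e-03  1.437e+00
 -3.040e-01] F [-0.9  0.5 -0.5] w 0.5 g 0.0
0.4876,-0.1745,0.129,-34.5 tool mm [  1.3   2.2 148.5] n 6.0 turn 0.000
[[-0.001, -0.967, -0.253, 0.068], [1.0, -0.0, -0.001, 0.001], [0.001, -0.253, 0.967, -0.161], [0.0, 0.0, 0.0, 1.0]]
```

View pics/w1.png

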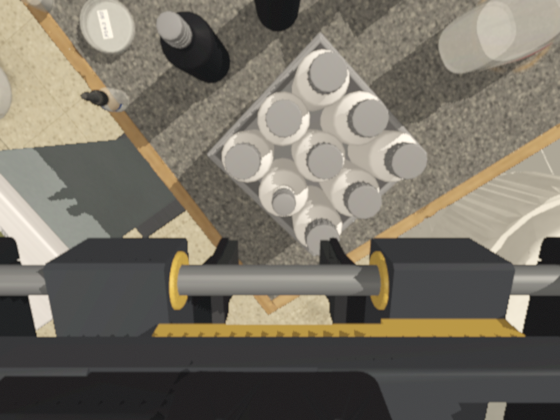

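The wrist view shows the stopper's top at about (284,201), between the caps at (246,160) and (318,232). Its position is worked out below.

Run:
```python
import pickle,cv2,numpy as np
from h import *
from scipy.spatial.transform import Rotation as R
i=pickle.load(open("w1.pkl","rb"));s=i["s"];T=np.eye(4);T[:3,:3]=R.from_rotvec(s["tool_rot"]).as_matrix();T[:3,3]=s["position"];i["T"]=T@i["T_tool_cam"]
print("stopper",onz(i,284,201,.16),"pred px",proj(i,[.4876,-.1745,.16]))
for q in[(246,158),(285,117),(328,71),(322,161),(362,117),(361,195),(406,160)]:print(onz(i,*q,.151).round(4))
c=i["pixels"][180:225,260:305,::-1];g=cv2.resize(c,None,fx=10,fy=10,interpolation=cv2.INTER_CUBIC);cv2.imwrite("pics/w1c.png",g)
```

```text
stopper [ 0.49094134 -0.17551185  0.16      ] pred px (np.float64(280.2367886466747), np.float64(202.1593886510377))
[ 0.4841 -0.1261  0.151 ]
[ 0.5321 -0.1169  0.151 ]
[ 0.5818 -0.1068  0.151 ]
[ 0.538  -0.1663  0.151 ]
[ 0.5862 -0.1541  0.151 ]
[ 0.5506 -0.2122  0.151 ]
[ 0.5994 -0.2075  0.151 ]
```

View pics/w1c.png

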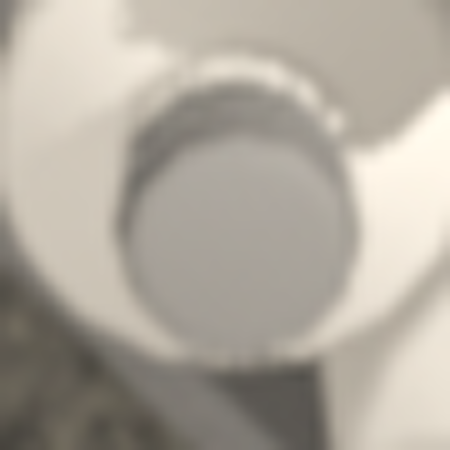

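```bash
python3 -m crank '[[[0.5,1.5,25,0,0],[0.5,1.5,25,0,0],[0,0,25,0,0],[0,0,15,0,0],[0,0,10,0,0],[0,0,0,0,0],[0,0,0,0,0]]]' >/dev/null
python3 st.py 0.4887,-0.1753,0.129,-34.5
python3 - <<'E'
from bench import ctrl,get_image
import cv2,pickle,numpy as np
from h import *
from scipy.spatial.transform import Rotation as R
s=ctrl.get_state();i=get_image("wrist");T=np.eye(4);T[:3,:3]=R.from_rotvec(s["tool_rot"]).as_matrix();T[:3,3]=s["position"];i["T"]=T@i["T_tool_cam"]
pickle.dump(i,open("w2.pkl","wb"))
u,v=proj(i,[.4887,-.1753,.16]);print(u,v,proj(i,[.4887+.0566,-.1753+.0824,.16]))
u0,v0=int(u)-50,int(v)-50
cv2.imwrite("pics/w2.png",cv2.resize(i["pixels"][v0:v0+100,u0:u0+100,::-1],None,fx=5,fy=5));print(u0,v0)
E
```

```text
t 5.57 p [ 0.4908 -0.1748  0.1815] r 0.521 yang -34.5 z [ 0.001  0.    -1.   ] q [-0.33   0.069  0.654  1.846 -0.045  1.24  -0.265] F [ 0.1 -0.1  0.2] w 0.499 g 0.0
0.4887,-0.1753,0.129,-34.5 tool mm [-1.7 -1.5 52.5] n 2.0 turn 0.000
275.10108968682266 243.9220261893608 (np.float64(274.4682554137523), np.float64(64.08878896426617))
225 193
```

View pics/w2.png

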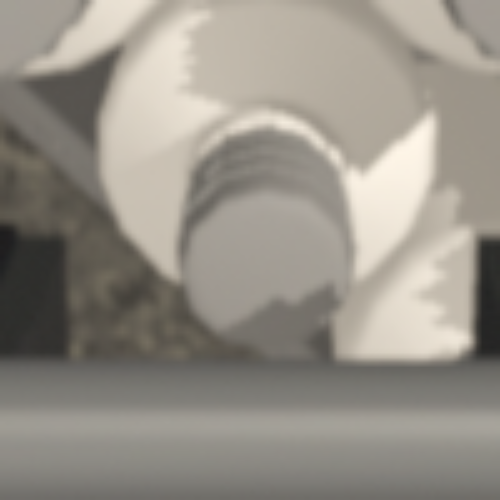

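The stopper is centred between the fingers (crop u=268, finger edges at 68 and 478), but it sits about 2.5 mm towards tool -x. I'll descend with that correction and close slowly.

```bash
python3 -m crank '[[[-2.5,0,10,0,0],[0,0,12,0,0],[0,0,12,0,0],[0,0,10,0,0],[0,0,6,0,0],[0,0,0,0,0]]]' >/dev/null
python3 st.py
python3 -m crank '[[[0,0,0,0,0.2],[0,0,0,0,0.3],[0,0,0,0,0.4],[0,0,0,0,0.45],[0,0,0,0,0.5],[0,0,0,0,0.55],[0,0,0,0,0.6]]]' 4
python3 st.py
```

```text
t 6.12 p [ 0.4877 -0.1769  0.1285] r 0.519 yang -34.6 z [-0.004  0.    -1.   ] q [-0.315  0.124  0.657  1.911 -0.083  1.137 -0.229] F [0.2 0.6 0.6] w 0.501 g 0.0
time: 6.7
position: [0.4892, -0.1772, 0.1308]
tool_rot: [-2.781, -1.462, -0.001]
ft_force: [-0.8, 0.6, 2.5]
grip_width: 0.249
grip_force: 4.0
t 6.7 p [ 0.4892 -0.1772  0.1308] r 0.52 yang -34.5 z [ 0.  0. -1.] q [-0.315  0.122  0.657  1.908 -0.082  1.138 -0.23 ] F [-0.8  0.6  2.5] w 0.249 g 4.0
```

```bash
python3 -m crank '[[[0,0,0,0,0.8],[0,0,0,0,0.8],[0,0,0,0,0.8],[0,0,-3,0,0.8],[0,0,-5,0,0.8],[0,0,-8,0,0.8],[0,0,-8,0,0.8]]]' 25; python3 st.py 
python3 -m crank '[[[0,0,-10,0,0.8],[0,0,-12,0,0.8],[0,0,-12,0,0.8],[0,0,-12,0,0.8],[0,0,-12,0,0.8],[0,0,-12,0,0.8],[0,0,-12,0,0.8],[0,0,-12,0,0.8],[0,0,-12,0,0.8],[0,0,-12,0,0.8]]]' >/dev/null
python3 -m crank '[[[0,0,-12,0,0.8],[0,0,-12,0,0.8],[0,0,-12,0,0.8],[0,0,-12,0,0.8],[0,0,0,0,0.8]]]' >/dev/null
python3 st.py 0.425,-0.12,0.39 0.415,-0.05,0.39
python3 - <<'E'
from bench import get_image
import cv2,pickle
i=get_image("scene");pickle.dump(i,open("s2.pkl","wb"));cv2.imwrite("pics/s2.png",i["pixels"][:,:,::-1])
E
```

```text
time: 7.28
position: [0.4888, -0.1773, 0.155]
tool_rot: [-2.781, -1.461, 0.001]
ft_force: [-0.7, 0.7, -1.6]
grip_width: 0.247
grip_force: 25.0
t 7.28 p [ 0.4888 -0.1773  0.155 ] r 0.52 yang -34.6 z [-0.001 -0.    -1.   ] q [-0.322  0.094  0.658  1.88  -0.062  1.188 -0.247] F [-0.7  0.7 -1.6] w 0.247 g 25.0
t 8.53 p [ 0.4902 -0.1777  0.3235] r 0.521 yang -34.5 z [ 0.004 -0.001 -1.   ] q [-0.347 -0.007  0.647  1.625  0.004  1.518 -0.303] F [ 0.2  0.4 -1. ] w 0.245 g 25.0
0.425,-0.12,0.39 tool mm [ 10.6 -86.2 -66.8] n 4.0 
0.415,-0.05,0.39 tool mm [  62.6 -134.1  -66.9] n 6.0
```

View pics/s2.png

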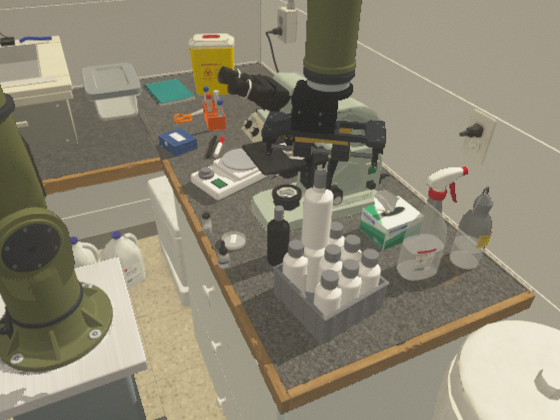

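The bottle hangs free above the crate at about (316,215) and the neighbours look undisturbed. Now I'll carry it round.

```bash
python3 -m crank '[[[2,-12,-10,0,0.8],[2,-17,-13,0,0.8],[2,-18,-14,0,0.8],[2,-19,-14,0,0.8],[3,-20,-15,0,0.8],[19,-15,0,0,0.8],[19,-15,0,0,0.8],[19,-15,0,0,0.8],[19,-15,0,0,0.8],[17,-15,0,0,0.8]]]' 
python3 st.py 0.38,0.16,0.392 0.36,0.2,0.392
```

```text
time: 9.42
position: [0.4149, 0.0011, 0.3858]
tool_rot: [-2.78, -1.462, 0.001]
ft_force: [-0.4, -0.8, -1.0]
grip_width: 0.249
grip_force: 25.0
t 9.42 p [0.4149 0.0011 0.3858] r 0.415 yang -34.5 z [-0.001 -0.    -1.   ] q [-0.481 -0.239  0.331  1.697  0.077  1.672 -0.754] F [-0.4 -0.8 -1. ] w 0.249 g 25.0
0.38,0.16,0.392 tool mm [ 111.1 -118.8   -6.1] n 6.0 
0.36,0.2,0.392 tool mm [ 132.7 -158.    -6.1] n 8.0
```

```bash
python3 -m crank '[[[15,-18,-1,0,0.8],[15,-18,-1,0,0.8],[16,-18,-1,0,0.8],[16,-17,-1,0,0.8],[16,-16,-1,0,0.8],[16,-16,-1,0,0.8],[16,-16,0,0,0.8]]]' 
python3 st.py 0.32,0.27,0.39
```

```text
time: 10.0
position: [0.3792, 0.1587, 0.392]
tool_rot: [-2.781, -1.462, 0.002]
ft_force: [0.9, -0.4, -1.7]
grip_width: 0.247
grip_force: 25.0
t 10.0 p [0.3792 0.1587 0.392 ] r 0.411 yang -34.5 z [-0.001 -0.    -1.   ] q [-0.585 -0.221  0.099  1.683  0.022  1.679 -1.089] F [ 0.9 -0.4 -1.7] w 0.247 g 25.0
0.32,0.27,0.39 tool mm [  58.  -111.9    2. ] n 5.0
```

```bash
python3 -m crank '[[[11,-22,0,0,0.8],[11,-22,0,0,0.8],[12,-23,0,0,0.8],[12,-23,0,0,0.8],[13,-21,0,0,0.8],[0,0,0,-0.12,0.8],[0,0,0,-0.12,0.8],[0,0,0,-0.12,0.8],[0,0,0,-0.12,0.8],[0,0,0,-0.12,0.8]]]' 
python3 st.py 0.44,0.385,0.35 0.551,0.379,0.35
```

```text
time: 10.83
position: [0.3216, 0.2692, 0.3916]
tool_rot: [-2.218, -2.225, 0.003]
ft_force: [0.2, -0.2, -1.1]
grip_width: 0.242
grip_force: 25.0
t 10.83 p [0.3216 0.2692 0.3916] r 0.419 yang 0.2 z [-0.001 -0.001 -1.   ] q [-0.738 -0.196 -0.019  1.665 -0.004  1.674 -0.753] F [ 0.2 -0.2 -1.1] w 0.242 g 25.0
0.44,0.385,0.35 tool mm [115.5 118.8  41.3] n 7.0 
0.551,0.379,0.35 tool mm [109.1 229.8  41.2] n 10.0
```

```bash
python3 -m crank '[[[18,18,3,0,0.8],[19,20,7,0,0.8],[19,20,7,0,0.8],[19,20,7,0,0.8],[20,20,8,0,0.8],[20,20,8,0,0.8],[0,25,10,0,0.8],[-2,28,12,0,0.8],[-3,28,14,0,0.8],[-3,28,15,0,0.8]]]' 
python3 st.py 0.551,0.379,0.192
python3 - <<'E'
from bench import get_image
import cv2,pickle,numpy as np
i=get_image("scene");pickle.dump(i,open("s3.pkl","wb"));c=i["pixels"][60:210,160:330,::-1]
j=get_image("top");pickle.dump(j,open("t3.pkl","wb"));e=j["pixels"][100:250,100:270,::-1]
cv2.imwrite("pics/s3.png",cv2.resize(np.hstack([c,e]),(799,352)))
E
```

```text
time: 11.67
position: [0.5502, 0.3756, 0.2998]
tool_rot: [-2.224, -2.219, 0.002]
ft_force: [-1.2, 0.4, -1.1]
grip_width: 0.246
grip_force: 25.0
t 11.67 p [0.5502 0.3756 0.2998] r 0.666 yang -0.1 z [-0.001 -0.001 -1.   ] q [-0.667  0.334  0.038  1.282 -0.012  1.527 -0.633] F [-1.2  0.4 -1.1] w 0.246 g 25.0
0.551,0.379,0.192 tool mm [  3.5   0.9 107.8] n 4.0
```

View pics/s3.png

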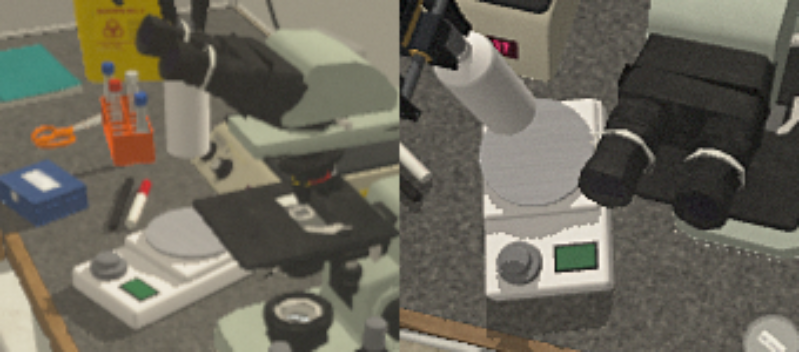

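The bottle hangs upright above the pan, clear of the microscope. I'll lower it with a 3 mm correction.

```bash
python3 -m crank '[[[2,1,15,0,0.8],[1,0,20,0,0.8],[0,0,20,0,0.8],[0,0,20,0,0.8],[0,0,15,0,0.8],[0,0,10,0,0.8],[0,0,6,0,0.8],[0,0,0,0,0.8],[0,0,0,0,0.8]]]' >/dev/null
python3 st.py 0.5515,0.379,0.183
python3 -m crank '[[[0,0,2,0,0.8],[0,0,2,0,0.8],[0,0,2,0,0.8],[0,0,0,0,0.8]]]'
```

```text
t 12.52 p [0.5502 0.3789 0.196 ] r 0.668 yang -0.2 z [ 0.  0. -1.] q [-0.667  0.369  0.032  1.441 -0.012  1.332 -0.637] F [ 0.1 -0.3 -2. ] w 0.244 g 25.0
0.5515,0.379,0.183 tool mm [ 0.1  1.3 13. ] n 1.0 
time: 12.85
position: [0.5501, 0.3787, 0.1895]
tool_rot: [2.225, 2.218, 0.0]
ft_force: [0.2, 0.4, -2.2]
grip_width: 0.246
grip_force: 25.0
```

```bash
for k in 1 2 3 4; do python3 -m crank '[[[0,0,1,0,0.8],[0,0,0.5,0,0.8],[0,0,0,0,0.8],[0,0,0,0,0.8]]]' | sed -n '2p;4p'; done
```

```text
position: [0.5502, 0.3787, 0.1881]
ft_force: [0.6, 0.1, -1.8]
position: [0.5501, 0.3787, 0.1865]
ft_force: [0.2, 0.2, -1.5]
position: [0.5501, 0.3787, 0.185]
ft_force: [-0.0, 0.1, -2.1]
position: [0.5502, 0.3788, 0.1839]
ft_force: [-0.1, 0.3, -0.2]
```

```bash
python3 -m crank '[[[0,0,0.5,0,0.8],[0,0,0,0,0.8],[0,0,0,0,0.8]]]' | sed -n '2p;4p';  python3 -m crank '[[[0,0,0.3,0,0.8],[0,0,0,0,0.8],[0,0,0,0,0.8]]]' | sed -n '2p;4p'
```

```text
position: [0.5503, 0.3789, 0.1839]
ft_force: [-1.0, -0.8, 3.4]
position: [0.5504, 0.3789, 0.1839]
ft_force: [-2.4, -0.7, 5.5]
```

```bash
python3 -m crank '[[[0,0,-0.3,0,0.8],[0,0,0,0,0.8],[0,0,0,0,0.8]]]' 4 | sed -n '2p;4p'; python3 -m crank '[[[0,0,0,0,0.49],[0,0,0,0,0.46],[0,0,0,0,0.42],[0,0,0,0,0.36],[0,0,0,0,0.3],[0,0,0,0,0.2],[0,0,0,0,0.1],[0,0,0,0,0],[0,0,0,0,0]]]'
python3 -m crank '[[[0,0,-5,0,0],[0,0,-10,0,0],[0,0,-15,0,0],[0,0,-15,0,0],[0,0,-15,0,0],[0,0,-15,0,0],[0,0,0,0,0]]]' >/dev/null; python3 st.py
python3 - <<'E'
from bench import get_image
import cv2,pickle,numpy as np
i=get_image("scene");pickle.dump(i,open("s4.pkl","wb"));c=i["pixels"][60:210,160:330,::-1]
j=get_image("top");pickle.dump(j,open("t4.pkl","wb"));e=j["pixels"][100:250,100:270,::-1]
cv2.imwrite("pics/s4.png",cv2.resize(np.hstack([c,e]),(799,352)))
E
```

```text
position: [0.5504, 0.3789, 0.1837]
ft_force: [-1.6, -0.3, 5.5]
time: 15.68
position: [0.5502, 0.3787, 0.183]
tool_rot: [2.225, 2.218, 0.0]
ft_force: [0.3, 0.4, -0.2]
grip_width: 0.482
grip_force: 0.0
t 16.27 p [0.5517 0.3798 0.2632] r 0.67 yang -0.2 z [ 0.006  0.005 -1.   ] q [-0.669  0.341  0.035  1.344 -0.012  1.449 -0.637] F [ 0.2 -0.6  1.6] w 0.501 g 0.0
```

View pics/s4.png

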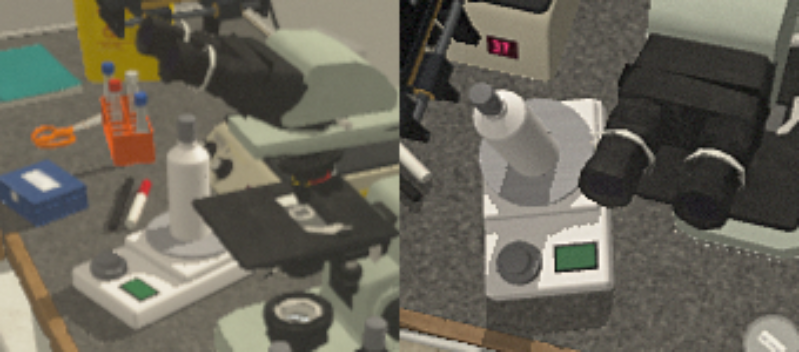

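The bottle stands upright in the middle of the pan, with its foot at about (534,165) in the top crop, and it is released. Next I'll move over the key, turned so the hand clears both the bottle and the microscope.

```bash
python3 -m crank '[[[0,0,-15,0,0],[0,-5,-10,0,0],[-2,-22,0,0,0.2],[-3,-22,0,0,0.5],[-3,-22,0,0,0.8],[-3,-22,0,0,1],[0,-22,0,0,1],[0,0,0,-0.1,1],[0,0,0,-0.12,1],[0,0,0,-0.12,1]]]' 10 >/dev/null
python3 -m crank '[[[0,0,0,-0.12,1],[0,0,0,-0.12,1],[0,0,0,-0.12,1],[0,0,0,-0.12,1],[0,0,0,-0.12,1],[0,0,0,-0.12,1],[0,0,0,-0.08,1],[0,0,0,0,1]]]' >/dev/null; python3 st.py 0.4365,0.3685,0.08,65
python3 - <<'E'
# refine key: dark-grey blob centre in the top view, both measures combined
import pickle,cv2,numpy as np
from h import *
from scipy.optimize import least_squares
t=pickle.load(open("t4.pkl","rb"));s=pickle.load(open("s4.pkl","rb"))
for n,i,(u0,v0,u1,v1) in(("top",t,(138,198,164,224)),("scene",s,(196,162,218,182))):
    g=cv2.cvtColor(i["pixels"],cv2.COLOR_RGB2GRAY)[v0:v1,u0:u1]
    m=((g<140)*255).astype(np.uint8);k,l,st,c=cv2.connectedComponentsWithStats(m);b=1+np.argmax(st[1:,4]);print(n,st[b],c[b]+[u0,v0],onz(i,*(c[b]+[u0,v0]),.045).round(4),onz(i,*(c[b]+[u0,v0]),.04).round(4))
g=cv2.cvtColor(t["pixels"],cv2.COLOR_RGB2GRAY);print(g[200:224,139:166])
E
```

```text
t 17.87 p [0.4346 0.3679 0.2827] r 0.569 yang 65.3 z [-0. -0. -1.] q [-0.68   0.13  -0.076  1.562  0.01   1.451  0.382] F [ 0.7 -0.4 -0.5] w 0.004 g 0.0
0.4365,0.3685,0.08,65 tool mm [ -1.5   1.4 202.7] n 8.0 turn 0.005
top [  3   4  20  20 310] [150.5516129  211.72903226] [0.4361 0.3638 0.045 ] [0.4368 0.3658 0.04  ]
scene [  0   0  19  18 264] [204.28409091 169.99242424] [0.436 0.377 0.045] [0.438  0.3848 0.04  ]
[[226 233 221 150 155 157 152 156 157 154 158 156 157 157 154 155 156 155
  153 160 157 156 153 167 231 158 230]
 [228 231 232 147 155 154 158 158 161 160 158 161 165 161 155 159 162 157
  160 160 157 154 152 166 235 225 229]
 [226 226 156 147 158 155 159 159 170 161 141 123 125 146 149 163 161 158
  155 158 156 159 150 159 232 227 227]
 [228 229 144 158 160 162 160 144 122  95  90  81  84  91  89 118 149 168
  161 158 158 154 167 230 228 228 233]
 [230 226 149 153 163 159 117  86  84  81  74  83  82  82  83  83  89  97
  143 165 158 156 162 235 227 229 179]
 [227 160 156 160 158 104  81  81  85  86  80  82  73  76  88  87  82  78
   86 122 164 150 163 231 229 229 166]
 [2
[... 1331 characters left out ...]
 227 224 224 224 227]
 [157 155 164 157 131  73  81  89  88  86  84  88  92  88  89  87  85  61
   67 132 169 235 226 224 221 224 223]
 [155 158 159 160 159 129  92  79  84  84  84  87  86  85  82  72  55  69
  137 156 163 234 226 223 224 224 224]
 [153 155 156 157 159 154 154 102  88  78  84  79  78  70  65  66 115 161
  159 171 230 228 226 225 224 226 225]
 [158 155 161 152 159 159 161 157 152 130 132 106 104 109 139 159 159 158
  157 168 238 232 232 230 230 229 226]
 [159 160 153 157 160 156 158 161 161 162 163 156 158 156 156 161 156 158
  152 166 215 210 207 202 196 191 185]
 [159 160 154 159 154 157 155 156 158 156 153 160 157 160 161 159 160 158
  159 158 176 170 164 155 159 155 150]]
```

```bash
python3 -m crank '[[[-2,1,20,0,1],[-1,0,30,0,1],[0,0,30,0,1],[0,0,30,0,1],[0,0,30,0,1],[0,0,30,0,1],[0,0,20,0,1],[0,0,12,0,1],[0,0,0,0,1]]]' >/dev/null; python3 st.py
python3 -m crank '[[[0,0,5,0,1],[0,0,4,0,1],[0,0,4,0,1],[0,0,4,0,1],[0,0,4,0,1],[0,0,0,0,1],[0,0,0,0,1]]]' | sed -n '2p;4p'
```

```text
t 18.62 p [0.4364 0.3662 0.0781] r 0.57 yang 65.1 z [-0.004 -0.004 -1.   ] q [-0.678  0.273 -0.077  1.814  0.023  1.061  0.372] F [-0.5 -0.6 -0.5] w 0.009 g 0.0
position: [0.4382, 0.3676, 0.06]
ft_force: [1.0, 0.1, 0.5]
```

```bash
for k in 1 2 3 4 5; do python3 -m crank '[[[0,0,1.5,0,1],[0,0,1.5,0,1],[0,0,0,0,1],[0,0,0,0,1]]]' | sed -n '2p;4p'; done
```

```text
position: [0.4383, 0.3677, 0.0571]
ft_force: [-0.8, 0.6, 0.0]
position: [0.4385, 0.3679, 0.0544]
ft_force: [-1.3, -1.4, 1.9]
position: [0.4385, 0.3679, 0.0513]
ft_force: [-0.7, -0.1, 5.0]
position: [0.4386, 0.3679, 0.0503]
ft_force: [-3.6, -4.1, 16.5]
position: [0.4387, 0.368, 0.05]
ft_force: [-9.2, -8.4, 31.3]
```

The key met its stop: contact came at about 0.056 m and the bottom at 0.050 m. I'll retract and check.

```bash
python3 -m crank '[[[0,0,-5,0,1],[0,0,-5,0,1],[0,0,-10,0,1],[0,0,-20,0,1],[0,0,-30,0,1],[0,0,-30,0,1],[0,0,-30,0,1],[0,0,-30,0,1],[0,0,-20,0,1],[0,0,0,0,1]]]' >/dev/null; python3 st.py
python3 - <<'E'
from bench import get_image
import cv2,pickle,numpy as np
i=get_image("scene");c=i["pixels"];a=pickle.load(open("s4.pkl","rb"))["pixels"];o=pickle.load(open("im.pkl","rb"))["scene"]["pixels"]
f=lambda x,y,b:np.abs(x[b].astype(int)-y[b]).mean().round(2)
print("bottle diff",f(c,a,np.s_[105:165,225:252]),"key diff",f(c,a,np.s_[160:185,195:220]),"crate diff (before)",f(c,o,np.s_[225:330,270:390]),"stand-in",f(c,o,np.s_[200:270,195:250]))
b=[c[105:165,222:252],a[105:165,222:252],c[225:330,270:390],o[225:330,270:390]]
d=np.abs(c[225:330,270:390].astype(int)-o[225:330,270:390]).max(2)>40
print("changed crate px box",[ (x.min(),x.max()) for x in np.nonzero(d)] if d.any() else None,d.sum())
E
```

```text
t 21.7 p [0.44   0.3693 0.2302] r 0.574 yang 65.1 z [ 0.006  0.005 -1.   ] q [-0.677  0.154 -0.076  1.639  0.012  1.341  0.383] F [ 0.6  0.9 -0.5] w 0.007 g 0.0
bottle diff 1.82 key diff 1.78 crate diff (before) 3.66 stand-in 1.76
changed crate px box [(np.int64(28), np.int64(76)), (np.int64(31), np.int64(51))] 313
```

The picture is unchanged except where the sample bottle left the crate. The bottle stands, the key is back up and the robot touches nothing.

```bash
python3 -c "
from bench import job
print(job.close_job())"
```

```text
the job is handed in; nothing more can be done
None
```

The stoppered bottle was drawn straight up out of the crate and now stands upright by itself in the middle of the balance's pan. The key was then pressed to its stop and sprang back, the other bottles stayed in place, and the job is handed in at about 22 s (its result was not shown).

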